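# Park a bedside leaf's lock plunger and draw the leaf out

### The arm

A 6-joint arm with a two-finger parallel gripper is mounted at the origin on the work surface. World frame = base frame: x ahead of the robot, y to its left, z up, the work surface at z = 0. Lengths are in m, angles in rad, forces in N, time in s.
With the tool pointing down it reaches from about 0.35 to 0.775 m from the base axis. Payload 7.3 kg.
Tool frame: the origin (TCP) lies on the centre line of the jaws, within the pads' length; the fingertips stand 11 mm ahead of it and the grasp point (between the pads) lies 8 mm behind it; y points along the fingers, z is the direction in which the jaws open and shut, and the axes are right-handed (so a half turn about y gives the same grasp; the last joint's range is limited). The gripper opens to 92 mm and grips with 3 to 60 N. Pads are 19 mm wide; open, the fingers measure 130 mm over their backs; the gripper's body (75 mm by 190 mm) begins 47 mm behind the grasp point.
Start: joints at [-1.315, 0.342, 1.524, -0, 1.275, -0.146], TCP at [0.205, -0.483, 0.238] pointing down, gripper open.
Joint ranges: [-2.53, 2.53], [-0.77, 2.02], [0.04, 2.7], [-1, 4.14], [0.28, 2.66], [-3.11, 3.11]. Speed limits (rad/s): [2.57, 2.57, 3.14, 3.14, 3.14, 3.14].

### API

Orientations are given as [roll, pitch, yaw] about the fixed x, y, z axes, in that order (R = Rz(yaw) Ry(pitch) Rx(roll)).
In Python, from cell import robot, cams gives the robot as it stands.
- The arm moves only by the tool apply_moves, never from a script. Its argument "plan" is a list of rows, each a list of 7 numbers: the shift along the tool's x, y, z in m, then the turn, a rotation vector about the tool's x, y, z in degrees, then the gripper command: -1 is fully open, 1 is shut, values between are in proportion. A call has exactly 5 rows; each row is the pose to reach, as a shift and turn from the pose commanded when the call began, along the tool's axes at that moment; what a row does not reach only later rows make up. A row lasts 1/8 s, in which the tool goes at most 62.5 mm and 10.7 degrees, less where a joint would pass 70% of its speed; a pose out of reach is approached as far as the arm can. A call with a gripper value outside its range is refused whole. The fingers move at their own pace and stop on an object; "squeeze" is the grip in N (left out, the last holds). Time passes only in rows, so rows that repeat a pose let the fingers close, or fill a call up. It gives the time, the measured TCP pose, the force and the opening at its end, in the units of the state.
- robot.observe(): the state, without advancing time (a new reading comes with each control period).
- cams.read_camera(name): name is "scene" or "side" or "wrist"; returns the picture (384x512x3 uint8, blue, green, red); there is no depth.
- cams.calibration(name): a dict with "fx", "fy", "cx", "cy" (pixels), "extrinsics" (4x4, takes a point from world to camera coordinates); the wrist camera has in their place "T_tool_cam" (4x4, takes a point from camera to tool coordinates, whose origin is the TCP and whose axes are the tool frame's). Camera axes: x right, y up, looking along -z (the intrinsics and any distortion apply to the point x, -y, -z); pixel columns grow to the right and rows downward; lengths in m; the calibration is good to about 2 mm. A picture is of the moment at which its call begins: read the wrist's pose just before it. calibration takes no time and is no camera call.
- robot.hand_in(): hands the job in, once; it reports no verdict.
The state is a dict: "time": time; "qpos": joint angles; "qvel": joint speeds; "joint_efforts": joint torques, N m; "tool_pos": TCP position; "tool_rot": TCP orientation; "contact_force": force on the tool from outside, world axes, zero at the start; "torque": the same for the moment, N m; "opening": finger opening in m.
Only numpy, scipy, OpenCV 4.12 (cv2) and the standard library are available. Lean on these libraries where they do the work, as an engineer would, in place of code of your own. Each camera call takes 0.05 s, during which the arm holds its last target. There are 200 camera calls.

### The job

Free the bedside unit's pull-out leaf for the next guest: lift the T-handle of its spring plunger, turn it crosswise and let it down into its rest notch so that it stays up by itself, then draw the leaf out by its round pull as far as it goes, and leave it out with the plunger still parked. Work the plunger by feel: do not haul it hard against the end of its stroke or wrench it while its cross pin is still in the slot. Leave the other things on the unit and the counter standing where they are.

Things in the scene. Friction and masses are not known exactly. Their poses are not given: they have to be found in the camera images.
- unit: bedside unit of mid-brown wood fixed on the counter: a carcase 240 deep (x) x 380 wide (y) x 100 mm high, front open for a pull-out leaf. Origin: centre of its underside. Its own x axis points from its front (the leaf's side, towards the robot) to its back, z up; the carcase's front is at x = -120 mm. The lock plunger stands upright on its top at x = -70, y = +110 mm, with 70 mm of clear space around.
- sleeve: mount of the plunger: a 50 mm square flange and round nut (37 mm across), 11 mm high, screwed on the unit's top on the plunger's axis; origin at the centre of its underside. A steel sleeve 27 mm across rises from it, its top 34 to 50 mm above the flange's underside (sleeves are screwed in to different depths). In its top: a deep slot along the unit's x axis and, crosswise along y, a rest notch 3 mm deep, 5.5 mm wide.
- stem: the plunger's stem, sliding straight up in the sleeve and carrying handle, cross pin and lock pin. Origin on its axis, at rest 100 mm above the counter. A spring pulls it down with 6 N at rest, plus 0.25 N per mm of lift. It meets a hard end stop 1.5 mm after the cross pin is clear of the sleeve. More than about 25 N between it and the sleeve (hauled at the stop, wrenched in the slot) is forcing it.
- handle: the plunger's black T-handle: a bar 52 mm long (its own x axis), 14 thick (y), 24 tall, turning freely with the stem. Origin on the axis, 100 mm above the counter at rest, 76 mm below the bar's middle. At rest the bar lies along the unit's x axis, its underside 64 mm above the unit's top. Below it: a boss 13 mm across and 10 mm tall, then the thin stem.
- grip (a point): middle of the T-handle's bar (176 mm above the counter at rest), moving with it; grasp it here across its 14 mm. From the slot it must be lifted 10 to 26 mm, differing with the sleeve, before it can turn (either way, easily); parked it stays 7 to 23 mm above rest.
- cross_pin (a point): middle of the steel cross pin through the stem: 4 mm thick, 25 mm long, parallel to the bar and 50 mm below its middle. At rest it sits deep in the sleeve's slot and cannot turn. Lifted over the sleeve's top and turned a quarter (within 0.15 rad) it can be let down into the rest notch, which holds the plunger up.
- pull (a point): middle of the leaf's round steel pull: a knob 25 mm across and 20 mm long (axis along the unit's x) its middle 22 mm in front of the leaf's front board and 56 mm above the counter; it can be pinched from above across the unit's y. It moves with the leaf. The front board (344 wide, 56 tall, 16 thick) stands in front of the carcase, its top 78 mm above the counter.
- leaf (a joint): how far the leaf is drawn out, in m, along the unit's -x: 0 home, 0.100 at its out stop. It slides with about 3 N and stays where it is left. While the plunger is down it is locked (1 mm of play).
- phone: dark smartphone lying flat on the unit's top, 148 x 72 x 9 mm; origin at the centre of its underside; not to be disturbed
- tumbler: glass tumbler, 68 mm across, 88 mm tall, standing on the unit's top; origin at the centre of its underside; not to be disturbed
- clock: small white alarm clock, 45 x 80 x 56 mm, standing on the unit's top behind the plunger; origin at the centre of its underside; not to be disturbed
- water: green glass water bottle, 64 mm across, 190 mm tall, on the counter; origin at the centre of its underside; not to be disturbed
- book: blue book, 194 x 132 x 24 mm, lying on the counter; origin at the centre of its underside; not to be disturbed
- remote: black remote control, 165 x 46 x 18 mm, on the counter; origin at the centre of its underside; not to be disturbed
- case: dark spectacle case, 160 x 60 x 40 mm, on the counter; origin at the centre of its underside; not to be disturbed

How it is judged:
By the outcome, as a careful person would: the job done as asked, in the order asked, and still so for the second after the job is handed in, with the robot touching nothing.
It also fails if it takes over 72 s, if anything falls off the work surface, if the arm or the gripper's body presses on something with over 40 N, if the wrist force passes 120 N, or if a joint passes its speed limit or range.

## Working session

There is one attempt and no reset: what is moved stays moved. The work goes in short steps, Python scripts to look and compute and a tool call to move; the robot and the scene stay as the last step left them, time stands still between calls to the robot, and variables do not carry over. Pictures are saved under pics/ and viewed, about 8 in all and at most 12, crops included, and the job is handed in when it is done.

Besides the shell and the picture viewer there is one more tool, called after "Request:" as name([rows], argument=value, ...), one row to a line, values as JSON. apply_moves: Moves the arm, as the interface text tells. Its arguments: {"type":"object","properties":{"plan":{"type":"array","items":{"type":"array","items":{"type":"number"}}},"squeeze":{"type":"number"}},"required":["plan"]}

```bash
ls; mkdir -p pics; python3 - <<'E'
from cell import robot,cams
import cv2,numpy as np
print(robot.observe())
for n in("scene","side"):
    cv2.imwrite(f"pics/{n}0.png",cams.read_camera(n)); print(n,cams.calibration(n))
print(cams.calibration("wrist"))
a=cv2.imread("pics/scene0.png");b=cv2.imread("pics/side0.png")
E
```

```text
pics
{'time': 0.0, 'qpos': array([-1.31499211e+00,  3.42714781e-01,  1.52500204e+00, -1.30773783e-05,
        1.27537790e+00, -1.46013990e-01]), 'qvel': array([ 6.45088967e-04,  1.35634862e-03, -3.70111400e-04,  3.04653034e-04,
       -6.59538504e-05,  7.85214706e-04]), 'joint_efforts': array([-1.55068297e-03, -4.31246459e+01, -2.44213986e+01,  7.15618883e-02,
        5.60708146e-02, -1.35777091e-04]), 'tool_pos': array([ 0.20523691, -0.4828103 ,  0.23705429]), 'tool_rot': array([-1.57228423e+00,  2.06171835e-04, -2.73977079e+00]), 'contact_force': array([-0.95597733, -0.09340015,  0.34857901]), 'torque': array([-0.02164734,  0.01782424,  0.01616629]), 'opening': 0.09158462460906856}
scene {'fx': 434.33198857034654, 'fy': 434.33198857034654, 'cx': 257.5226580361449, 'cy': 192.03491288058558, 'extrinsics': array([[-0.8520321 ,  0.52338284,  0.01056921,  0.48581165],
       [-0.441159  , -0.7287535 ,  0.52373378,  0.20788192],
       [ 0.28181562,  0.44157529,  0.85181642, -1.45738326],
       [ 0.        ,  0.        ,  0.        ,  1.        ]])}
side {'fx': 351.61174717145417, 'fy': 351.61174717145417, 'cx': 253.00625114100808, 'cy': 194.18695035584392, 'extrinsics': array([[-0.81732614, -0.57615707,  0.0045828 ,  0.47843436],
       [ 0.42676667, -0.60002152,  0.67664199, -0.33480993],
       [-0.38710229,  0.55499297,  0.73629791, -0.90291168],
       [ 0.        ,  0.        ,  0.        ,  1.        ]])}
{'fx': 300.7435438847307, 'fy': 300.7435438847307, 'cx': 252.45100023598084, 'cy': 187.28226823185884, 'T_tool_cam': array([[-3.88482981e-04, -9.56110519e-01, -2.93006016e-01,
        -7.83561142e-02],
       [-6.86366576e-04,  2.93006224e-01, -9.56110287e-01,
        -1.46842808e-01],
       [ 9.99999689e-01, -1.70323039e-04, -7.70070235e-04,
        -1.23882945e-03],
       [ 0.00000000e+00,  0.00000000e+00,  0.00000000e+00,
         1.00000000e+00]])}
```

View pics/scene0.png

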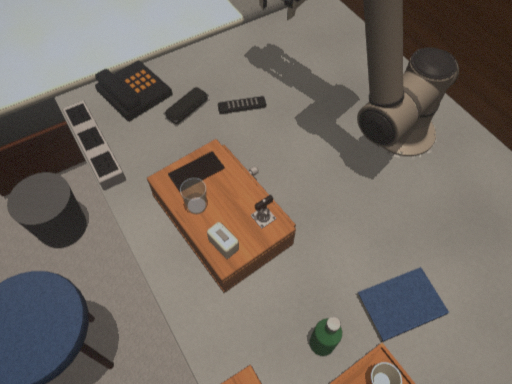

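View pics/side0.png

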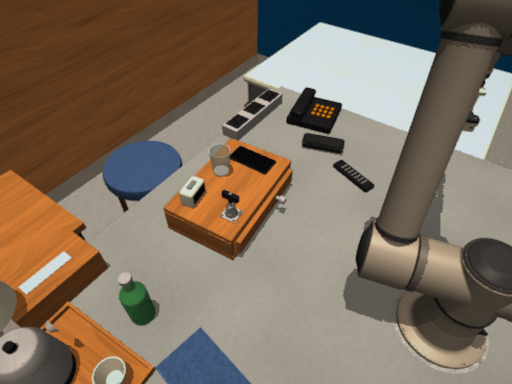

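The scene view shows the unit's top corners near (150,180), (213,141), (294,225) and (223,277). The T-handle is at (263,203) and the knob at (253,170). In the side view the handle is at (230,197) and the knob at (282,200). I'll zoom in on both.

```bash
python3 - <<'E'
import cv2,numpy as np
a=cv2.imread("pics/scene0.png")[130:295,140:305];b=cv2.imread("pics/side0.png")[130:260,160:300]
A=cv2.resize(a,(400,400),interpolation=3);B=cv2.resize(b,(400,371),interpolation=3)
o=np.zeros((400,800,3),np.uint8);o[:,:400]=A;o[:371,400:]=B
cv2.imwrite("pics/z.png",o)
E
```

```text
(no output)
```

View pics/z.png

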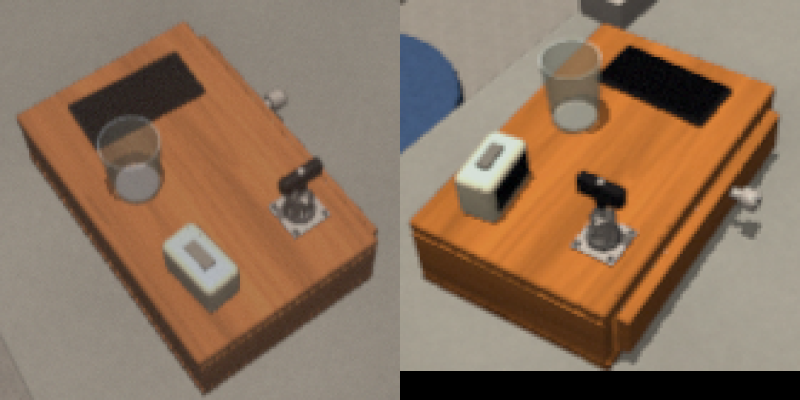

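```bash
cat > h.py <<'E'
import numpy as np,cv2
from scipy.optimize import least_squares
from scipy.spatial.transform import Rotation as R
from cell import robot,cams
def proj(K,E,P):
    c=(E@np.c_[P,np.ones(len(P))].T)[:3].T
    return np.c_[K['cx']+K['fx']*c[:,0]/-c[:,2],K['cy']-K['fy']*c[:,1]/-c[:,2]]
def wcal(s):
    K=cams.calibration("wrist");T=np.eye(4);T[:3,:3]=R.from_euler('xyz',s['tool_rot']).as_matrix();T[:3,3]=s['tool_pos']
    return K,np.linalg.inv(T@K['T_tool_cam'])
def world(u,P):
    x,y,a=u;c,s=np.cos(a),np.sin(a);P=np.asarray(P,float)
    return np.c_[x+c*P[:,0]-s*P[:,1],y+s*P[:,0]+c*P[:,1],P[:,2]]
PULL=[-.158,0,.056]
def report(u):
    "tool error to grip & pull, tool down; gives the shift in the tool axes"
    s=robot.observe();M=R.from_euler('xyz',s['tool_rot']).as_matrix()
    print('t',s['time'],'tcp',s['tool_pos'].round(4),'F',s['contact_force'].round(1),'M',s['torque'].round(2),'op',round(s['opening'],4));print(M.round(3))
    for n,p in(('grip',[-.07,.11,.176]),('pull',PULL)):
        w=world(u,[p])[0];print(n,w.round(4),'shift in tool',(M.T@(w-s['tool_pos'])).round(4))
E
python3 - <<'E'
from h import *
ob={'bm':[.12,-.19,.1],'bp':[.12,.19,.1],'fm':[-.12,-.19,.1],'grip':[-.07,.11,.176],'pull':PULL}
sc={'bm':(18,118),'bp':(195,365),'fm':(186,22),'grip':(301,176),'pull':(275,99)}
sd={'bm':(210,25),'bp':(12,226),'fm':(375,95),'grip':(201,189),'pull':(345,196)}
C={n:cams.calibration(n) for n in('scene','side')}
ks=list(ob);P=np.array([ob[k] for k in ks])
ms=np.array([sc[k] for k in ks])/2.424+[140,130];md=np.array([sd[k] for k in ks])/2.857+[160,130]
def f(u):
    W=world(u,P);return np.r_[(proj(C['scene'],C['scene']['extrinsics'],W)-ms).ravel(),(proj(C['side'],C['side']['extrinsics'],W)-md).ravel()]
r=min((least_squares(f,[.6,0,a],loss='soft_l1') for a in(-1,0,1,2,-2)),key=lambda r:r.cost)
print(r.x,f(r.x).reshape(2,-1,2).round(1).tolist());np.save('u.npy',r.x);report(r.x)
E
```

```text
[ 0.68298931 -0.02063587  0.09402611] [[[-1.6, -1.9], [1.6, -0.6], [-0.5, -1.9], [0.1, -0.3], [10.9, 10.6]], [[-2.1, -1.1], [-1.7, -1.2], [0.9, -3.0], [0.3, 0.9], [-5.2, 12.2]]]
t 0.1 tcp [ 0.2052 -0.4829  0.2371] F [-0.5 -0.  -0.1] M [ 0.03 -0.05 -0.01] op 0.0919
[[-0.92  -0.     0.391]
 [-0.391  0.001 -0.92 ]
 [-0.    -1.    -0.001]]
grip [0.603  0.0823 0.176 ] shift in tool [-0.5871  0.0617 -0.3646]
pull [ 0.5257 -0.0355  0.056 ] shift in tool [-0.4699  0.1816 -0.2862]
```

```bash
python3 - <<'E'
from h import *
ks=['bm','bp','fm','grip']
P=np.array([[.12,-.19,.1],[.12,.19,.1],[-.12,-.19,.1],[-.07,.11,.176]])
ms=np.array([(18,118),(195,365),(186,22),(301,176),(275,99)])/2.424+[140,130];md=np.array([(210,25),(12,226),(375,95),(201,189),(345,196)])/2.857+[160,130]
C={n:cams.calibration(n) for n in('scene','side')}
pr=lambda W:np.r_[proj(C['scene'],C['scene']['extrinsics'],W),proj(C['side'],C['side']['extrinsics'],W)]
f=lambda u:(pr(world(u,P))-np.r_[ms[:4],md[:4]]).ravel()
r=least_squares(f,[.68,-.02,.09]);u=r.x
print(u,f(u).reshape(2,-1,2).round(1).tolist())
for yz in (0,1):
    g=lambda q:(pr(world(u,[[-.158,q[0],q[1] if yz else .056]]))-np.array([ms[4],md[4]])).ravel()
    q=least_squares(g,[0,.056]);print('pull y',q.x,g(q.x).round(1))
np.save('u.npy',u);report(u)
E
```

```text
[ 0.68236929 -0.01866092  0.08532676] [[[-0.8, -2.0], [1.4, -0.0], [0.6, -1.6], [0.5, 0.5]], [[-1.7, -0.7], [-2.2, -1.2], [1.1, -2.3], [-0.3, 1.4]]]
pull y [-0.05369501  0.056     ] [ 0.9 -0.9  2.3  1.8]
pull y [-0.05074931  0.0610619 ] [ 1.5 -1.2  2.   1.3]
t 0.1 tcp [ 0.2052 -0.4829  0.2371] F [-0.5 -0.  -0.1] M [ 0.03 -0.05 -0.01] op 0.0919
[[-0.92  -0.     0.391]
 [-0.391  0.001 -0.92 ]
 [-0.    -1.    -0.001]]
grip [0.6032 0.085  0.176 ] shift in tool [-0.5884  0.0617 -0.3669]
pull [ 0.5249 -0.0321  0.056 ] shift in tool [-0.4705  0.1816 -0.2896]
```

Request:
apply_moves([
  [-0.588,-0.033,-0.367,0,18,0,-1],
  [-0.588,-0.033,-0.367,0,18,0,-1],
  [-0.588,-0.033,-0.367,0,18,0,-1],
  [-0.588,-0.033,-0.367,0,18,0,-1],
  [-0.588,-0.033,-0.367,0,18,0,-1],
])

```text
time: 0.72
tool_pos: [0.3839, -0.2277, 0.2525]
tool_rot: [-1.571, -0.0, -3.054]
contact_force: [1.2, -1.4, -0.3]
opening: 0.092
```

```bash
sed -i 's/^PULL=.*/PULL=[-.158,-.053,.056]/' h.py; sed -i "s/    print('t'/    print('q',s['qpos'].round(2));print('t'/" h.py; python3 -c "
from h import *
report(np.load('u.npy'))"
```

```text
q [-0.71  0.18  1.7   0.    1.26  0.78]
t 0.725 tcp [ 0.3839 -0.2277  0.2525] F [ 1.2 -1.4 -0.3] M [-0.05  0.02  0.01] op 0.092
[[-0.996 -0.     0.087]
 [-0.087  0.    -0.996]
 [ 0.    -1.    -0.   ]]
grip [0.6032 0.085  0.176 ] shift in tool [-0.2458  0.0765 -0.2923]
pull [ 0.5295 -0.0849  0.056 ] shift in tool [-0.1575  0.1965 -0.1295]
```

Request:
apply_moves([
  [-0.246,-0.018,-0.292,0,0,0,-1],
  [-0.246,-0.018,-0.292,0,0,0,-1],
  [-0.246,-0.018,-0.292,0,0,0,-1],
  [-0.246,-0.018,-0.292,0,0,0,-1],
  [-0.246,-0.018,-0.292,0,0,0,-1],
])

```text
time: 1.35
tool_pos: [0.5634, 0.0278, 0.267]
tool_rot: [-1.571, -0.0, -3.054]
contact_force: [0.9, -0.6, 0.3]
opening: 0.0918
```

```bash
python3 -c "
from h import *
report(np.load('u.npy'))"
```

```text
q [-0.09  0.39  1.36 -0.    1.38  1.4 ]
t 1.35 tcp [0.5634 0.0278 0.267 ] F [ 0.9 -0.6  0.3] M [ 0.   -0.08 -0.03] op 0.0918
[[-0.996 -0.     0.088]
 [-0.088 -0.    -0.996]
 [ 0.    -1.     0.   ]]
grip [0.6032 0.085  0.176 ] shift in tool [-0.0448  0.091  -0.0535]
pull [ 0.5295 -0.0849  0.056 ] shift in tool [0.0436 0.211  0.1093]
```

Request:
apply_moves([
  [-0.043,-0.003,-0.049,0,0,0,-1],
  [-0.043,-0.003,-0.049,0,0,0,-1],
  [-0.043,-0.003,-0.049,0,0,0,-1],
  [-0.043,-0.003,-0.049,0,0,0,-1],
  [-0.043,-0.003,-0.049,0,0,0,-1],
])

```text
time: 1.98
tool_pos: [0.6008, 0.0773, 0.2706]
tool_rot: [-1.571, 0.0, -3.056]
contact_force: [-0.4, 0.7, 0.5]
opening: 0.0919
```

```bash
python3 -c "
from h import *
u=np.load('u.npy');report(u)
s=robot.observe();im=cams.read_camera('wrist');cv2.imwrite('pics/w1.png',im)
K,E=wcal(s);P=[[-.07,.11,.188],[-.096,.11,.188],[-.044,.11,.188],[-.07,.11,.1],[-.12,.19,.1],PULL]
q=proj(K,E,world(u,P));print(q.round(1).tolist())
for p in q: cv2.circle(im,tuple(int(v) for v in p),3,(0,255,0),1)
cv2.imwrite('pics/w1o.png',cv2.resize(im,(800,600),interpolation=3))
"
```

```text
q [ 0.    0.47  1.23 -0.    1.44  1.49]
t 1.975 tcp [0.6008 0.0773 0.2706] F [-0.4  0.7  0.5] M [ 0.02  0.02 -0.03] op 0.0919
[[-0.996  0.     0.086]
 [-0.086 -0.    -0.996]
 [-0.    -1.     0.   ]]
grip [0.6032 0.085  0.176 ] shift in tool [-0.0031  0.0946 -0.0075]
pull [ 0.5295 -0.0849  0.056 ] shift in tool [0.085  0.2146 0.1554]
[[244.0, 192.9], [244.2, 222.7], [243.7, 161.0], [246.1, 167.6], [175.5, 210.7], [371.7, 225.6]]
```

View pics/w1o.png

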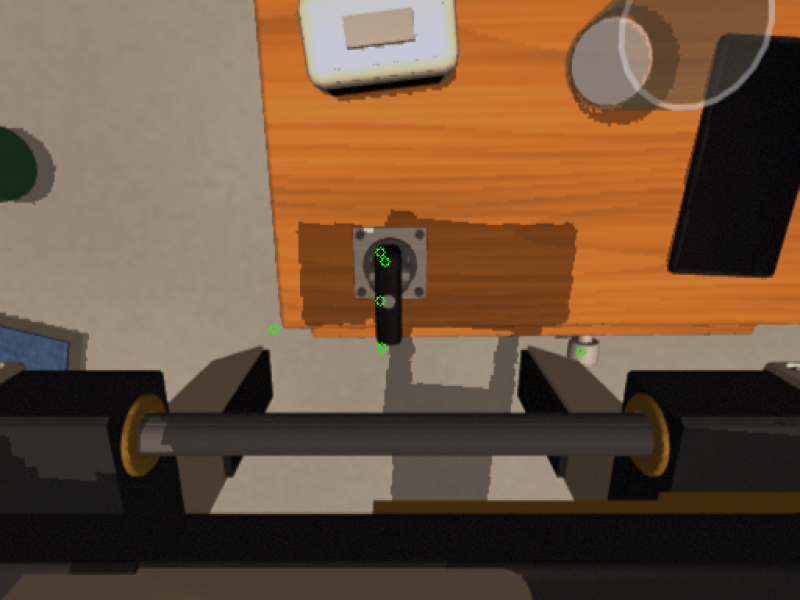

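The wrist view, in upscaled pixels, shows the bar centred at x≈389, running from (388,343) to (389,247). The model put it at 381, about 4 mm off along tool z. The yaw agrees to about 1° and the pull is at (584,350). I'll correct for that and descend.

Request:
apply_moves([
  [-0.003,0.0,-0.004,0,0,0,-1],
  [-0.003,0.05,-0.004,0,0,0,-1],
  [-0.003,0.1,-0.004,0,0,0,-1],
  [-0.003,0.102,-0.004,0,0,0,0],
  [-0.003,0.102,-0.004,0,0,0,0.4],
], squeeze=8)

```text
time: 2.65
tool_pos: [0.6049, 0.0828, 0.17]
tool_rot: [-1.571, 0.003, -3.054]
contact_force: [-0.2, -0.1, 1.2]
opening: 0.0764
```

Request:
apply_moves([
  [0,0,0,0,0,0,1],
  [0,0,0,0,0,0,1],
  [0,0,0,0,0,0,1],
  [0,0,0,0,0,0,1],
  [0,0,0,0,0,0,1],
])

```text
time: 3.28
tool_pos: [0.6038, 0.0827, 0.1682]
tool_rot: [-1.571, -0.0, -3.054]
contact_force: [0.8, -0.0, -0.4]
opening: 0.0265
```

```bash
python3 -c "
from h import *
u=np.load('u.npy');u[1]-=.0038;np.save('u.npy',u);report(u)"
```

```text
q [ 0.01  0.55  1.38 -0.    1.21  1.49]
t 3.275 tcp [0.6038 0.0827 0.1682] F [ 0.8 -0.  -0.4] M [ 0.03  0.07 -0.01] op 0.0265
[[-0.996 -0.     0.088]
 [-0.088 -0.    -0.996]
 [ 0.    -1.     0.   ]]
grip [0.6032 0.0812 0.176 ] shift in tool [ 0.0007 -0.0078  0.0015]
pull [ 0.5295 -0.0887  0.056 ] shift in tool [0.089  0.1122 0.1643]
```

Request:
apply_moves([
  [0,0,0.001,0,0,0,1],
  [0,0,0.001,0,0,0,1],
  [0,0,0.001,0,0,0,1],
  [0,0,0.001,0,0,0,1],
  [0,0,0.001,0,0,0,1],
])

```text
time: 3.9
tool_pos: [0.6039, 0.0814, 0.1682]
tool_rot: [-1.57, -0.0, -3.054]
contact_force: [-0.4, -2.1, -0.5]
opening: 0.0141
```

```bash
python3 -c "
from h import *
u=np.load('u.npy');report(u)"
```

```text
q [ 0.01  0.55  1.38 -0.    1.21  1.49]
t 3.9 tcp [0.6039 0.0814 0.1682] F [-0.4 -2.1 -0.5] M [-0.57  0.03  0.02] op 0.0141
[[-0.996  0.     0.087]
 [-0.087 -0.001 -0.996]
 [ 0.    -1.     0.001]]
grip [0.6032 0.0812 0.176 ] shift in tool [ 0.0007 -0.0078  0.0002]
pull [ 0.5295 -0.0887  0.056 ] shift in tool [0.089  0.1123 0.1629]
```

Request:
apply_moves([
  [0,0,0.0005,0,0,0,1],
  [0,0,0.0005,0,0,0,1],
  [0,-0.003,0.0005,0,0,0,1],
  [0,-0.006,0.0005,0,0,0,1],
  [0,-0.008,0.0005,0,0,0,1],
], squeeze=25)

```text
time: 4.53
tool_pos: [0.6037, 0.0813, 0.1756]
tool_rot: [-1.571, -0.001, -3.054]
contact_force: [4.2, -2.2, -11.1]
opening: 0.0139
```

Request:
apply_moves([
  [0,0,0,0,0,0,1],
  [0,-0.0005,0,0,0,0,1],
  [0,-0.001,0,0,0,0,1],
  [0,-0.0015,0,0,0,0,1],
  [0,-0.0015,0,0,0,0,1],
])

```text
time: 5.15
tool_pos: [0.6038, 0.0813, 0.1777]
tool_rot: [-1.571, -0.0, -3.054]
contact_force: [1.7, -1.4, -9.2]
opening: 0.0136
```

```bash
python3 -c "
from h import *
u=np.load('u.npy');report(u);cv2.imwrite('pics/a.png',np.hstack([cv2.resize(cams.read_camera('scene')[170:235,225:300],(400,347),interpolation=3),cv2.resize(cams.read_camera('side')[170:235,190:265],(400,347),interpolation=3)]))"
```

```text
q [ 0.01  0.55  1.37 -0.    1.23  1.49]
t 5.15 tcp [0.6038 0.0813 0.1777] F [ 1.7 -1.4 -9.2] M [-0.36 -0.29  0.03] op 0.0136
[[-0.996 -0.     0.088]
 [-0.088 -0.    -0.996]
 [ 0.    -1.     0.   ]]
grip [0.6032 0.0812 0.176 ] shift in tool [0.0005 0.0017 0.    ]
pull [ 0.5295 -0.0887  0.056 ] shift in tool [0.0889 0.1217 0.1628]
```

View pics/a.png

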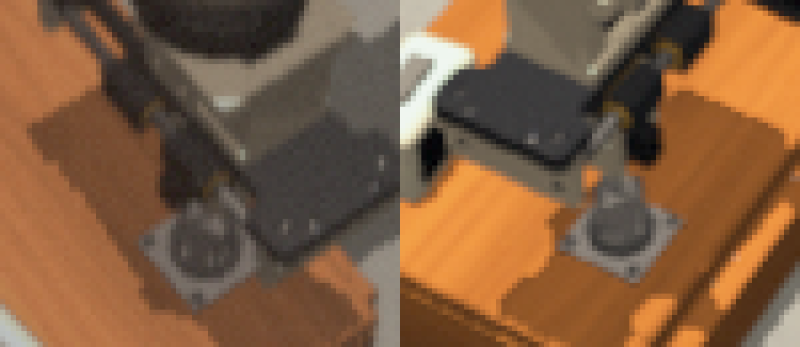

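Request:
apply_moves([
  [0,-0.0003,0,0,0,0,1],
  [0,-0.0006,0,0,0,0,1],
  [0,-0.001,0,0,0,0,1],
  [0,-0.001,0,0,0,0,1],
  [0,-0.001,0,0,0,0,1],
], squeeze=20)

```text
time: 5.88
tool_pos: [0.6038, 0.0812, 0.1787]
tool_rot: [-1.571, -0.0, -3.054]
contact_force: [0.6, -2.1, -9.5]
opening: 0.0139
```

Request:
apply_moves([
  [0,-0.0003,0,0,0,0,1],
  [0,-0.0005,0,0,0,0,1],
  [0,-0.0005,0,0,0,0,1],
  [0,-0.0005,0,0,0,0,1],
  [0,-0.0005,0,0,0,0,1],
])

```text
time: 6.5
tool_pos: [0.6039, 0.0812, 0.1792]
tool_rot: [-1.571, -0.0, -3.054]
contact_force: [-0.1, -1.8, -10.4]
opening: 0.0138
```

Request:
apply_moves([
  [0,-0.0003,0,0,0,0,1],
  [0,-0.0006,0,0,0,0,1],
  [0,-0.001,0,0,0,0,1],
  [0,-0.001,0,0,0,0,1],
  [0,-0.001,0,0,0,0,1],
])

```text
time: 7.12
tool_pos: [0.6039, 0.0812, 0.1802]
tool_rot: [-1.571, -0.0, -3.054]
contact_force: [0.6, -2.0, -9.6]
opening: 0.0139
```

```bash
python3 -c "
import cv2
cv2.imwrite('pics/b.png',cv2.resize(cv2.imread('pics/w1.png')[135:225,200:300],(800,720),interpolation=cv2.INTER_CUBIC)[:600])
from h import *
report(np.load('u.npy'))"
```

```text
q [ 0.01  0.54  1.36 -0.    1.23  1.49]
t 7.125 tcp [0.6039 0.0812 0.1802] F [ 0.6 -2.  -9.6] M [-0.34 -0.03 -0.  ] op 0.0139
[[-0.996 -0.     0.088]
 [-0.088 -0.    -0.996]
 [ 0.    -1.     0.   ]]
grip [0.6032 0.0812 0.176 ] shift in tool [0.0007 0.0042 0.    ]
pull [ 0.5295 -0.0887  0.056 ] shift in tool [0.089  0.1242 0.1628]
```

View pics/b.png

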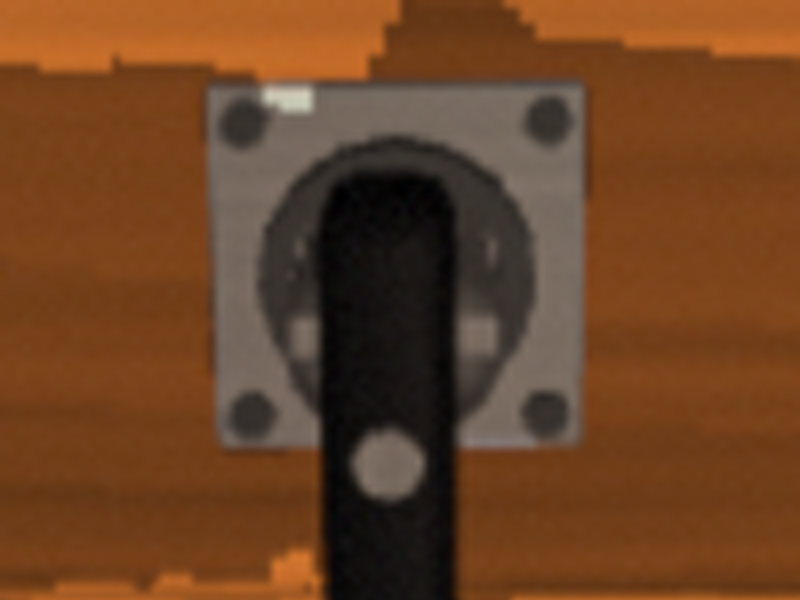

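The crop shows the rest-notch floor patches at about row 337 of the zoom, which is original row 177. That puts the sleeve top about 40 mm up, so about 17 mm of lift should clear it. I'll keep going by feel.

Request:
apply_moves([
  [0,-0.0005,0,0,0,0,1],
  [0,-0.001,0,0,0,0,1],
  [0,-0.0015,0,0,0,0,1],
  [0,-0.002,0,0,0,0,1],
  [0,-0.002,0,0,0,0,1],
])

```text
time: 7.75
tool_pos: [0.6039, 0.0812, 0.1822]
tool_rot: [-1.571, -0.0, -3.054]
contact_force: [1.5, -1.4, -10.0]
opening: 0.0139
```

Request:
apply_moves([
  [0,-0.0003,0,0,0,0,1],
  [0,-0.0006,0,0,0,0,1],
  [0,-0.001,0,0,0,0,1],
  [0,-0.001,0,0,0,0,1],
  [0,-0.001,0,0,0,0,1],
])

```text
time: 8.38
tool_pos: [0.6039, 0.0813, 0.1832]
tool_rot: [-1.571, -0.0, -3.054]
contact_force: [0.3, -1.8, -11.0]
opening: 0.0141
```

```bash
python3 -c "
from h import *
u=np.load('u.npy');report(u)
K=cams.calibration('wrist')
T=np.eye(4);T[:3,:3]=R.from_euler('xyz',[-1.571,0,-3.056]).as_matrix();T[:3,3]=[.6008,.0773,.2706];E=np.linalg.inv(T@K['T_tool_cam'])
for z in(.103,.134,.138,.142,.146,.15,.188):print(z,proj(K,E,world(u,[[-.07,.11,z],[-.07,.12,z],[-.07,.10,z]])).round(1).tolist())
"
```

```text
q [ 0.01  0.54  1.36 -0.    1.24  1.49]
t 8.375 tcp [0.6039 0.0813 0.1832] F [  0.3  -1.8 -11. ] M [-0.31  0.03  0.02] op 0.0141
[[-0.996 -0.     0.088]
 [-0.088 -0.    -0.996]
 [ 0.    -1.     0.   ]]
grip [0.6032 0.0812 0.176 ] shift in tool [0.0007 0.0072 0.0001]
pull [ 0.5295 -0.0887  0.056 ] shift in tool [0.089  0.1272 0.1628]
0.103 [[249.6, 168.5], [240.3, 168.5], [259.0, 168.5]]
0.134 [[249.4, 176.0], [239.1, 176.0], [259.6, 176.0]]
0.138 [[249.3, 177.0], [238.9, 177.0], [259.7, 177.0]]
0.142 [[249.3, 178.1], [238.8, 178.1], [259.8, 178.1]]
0.146 [[249.3, 179.2], [238.6, 179.2], [259.9, 179.3]]
0.15 [[249.2, 180.4], [238.4, 180.4], [260.1, 180.4]]
0.188 [[248.8, 193.2], [236.3, 193.2], [261.2, 193.2]]
```

Request:
apply_moves([
  [0,-0.0003,0,0,0,0,1],
  [0,-0.0006,0,0,0,0,1],
  [0,-0.001,0,0,0,0,1],
  [0,-0.001,0,0,0,0,1],
  [0,-0.001,0,0,0,0,1],
])

```text
time: 9.0
tool_pos: [0.6039, 0.0813, 0.1842]
tool_rot: [-1.571, -0.0, -3.054]
contact_force: [0.9, -1.4, -11.1]
opening: 0.0138
```

Request:
apply_moves([
  [0,-0.0003,0,0,0,0,1],
  [0,-0.0006,0,0,0,0,1],
  [0,-0.0008,0,0,0,0,1],
  [0,-0.0008,0,0,0,0,1],
  [0,-0.0008,0,0,0,0,1],
])

```text
time: 9.62
tool_pos: [0.6039, 0.0812, 0.185]
tool_rot: [-1.571, -0.0, -3.054]
contact_force: [0.5, -0.7, -12.2]
opening: 0.0141
```

Request:
apply_moves([
  [0,-0.0003,0,0,0,0,1],
  [0,-0.0006,0,0,0,0,1],
  [0,-0.0006,0,0,0,0,1],
  [0,-0.0006,0,0,0,0,1],
  [0,-0.0006,0,0,0,0,1],
])

```text
time: 10.25
tool_pos: [0.6039, 0.0812, 0.1856]
tool_rot: [-1.571, -0.0, -3.054]
contact_force: [-0.3, -1.8, -11.8]
opening: 0.0141
```

Request:
apply_moves([
  [0,-0.0003,0,0,0,0,1],
  [0,-0.0006,0,0,0,0,1],
  [0,-0.0006,0,0,0,0,1],
  [0,-0.0006,0,0,0,0,1],
  [0,-0.0006,0,0,0,0,1],
])

```text
time: 10.88
tool_pos: [0.6038, 0.0812, 0.1857]
tool_rot: [-1.571, -0.001, -3.054]
contact_force: [1.4, -1.2, -20.3]
opening: 0.0137
```

The stop is felt at TCP z≈0.1857, where the force went from 12 to 20 N. I'll back off 1.2 mm and try a small turn.

Request:
apply_moves([
  [0,0.0006,0,0,0,0,1],
  [0,0.0012,0,0,0,0,1],
  [0,0.0012,0,0,0,0,1],
  [0,0.0012,0,0,-3,0,1],
  [0,0.0012,0,0,-6,0,1],
])

```text
time: 11.5
tool_pos: [0.6039, 0.0812, 0.1856]
tool_rot: [-1.57, 0.001, -2.948]
contact_force: [-0.3, -3.0, -12.6]
opening: 0.0142
```

```bash
python3 -c "
from h import *
report(np.load('u.npy'))"
```

```text
q [ 0.01  0.54  1.36 -0.    1.25  1.38]
t 11.5 tcp [0.6039 0.0812 0.1856] F [ -0.3  -3.  -12.6] M [-0.38  0.18 -0.04] op 0.0142
[[-0.981  0.001  0.193]
 [-0.193 -0.    -0.981]
 [-0.001 -1.     0.   ]]
grip [0.6032 0.0812 0.176 ] shift in tool [ 0.0007  0.0096 -0.0002]
pull [ 0.5295 -0.0887  0.056 ] shift in tool [0.1059 0.1296 0.1523]
```

Request:
apply_moves([
  [0,0,0,0,-5,0,1],
  [0,0,0,0,-10,0,1],
  [0,0,0,0,-10,0,1],
  [0,0,0,0,-10,0,1],
  [0,0,0,0,-10,0,1],
])

```text
time: 12.12
tool_pos: [0.604, 0.0811, 0.1853]
tool_rot: [-1.57, 0.0, -2.776]
contact_force: [-0.2, -3.3, -10.6]
opening: 0.014
```

```bash
python3 -c "
from h import *
report(np.load('u.npy'))"
```

```text
q [ 0.01  0.54  1.36 -0.    1.25  1.21]
t 12.125 tcp [0.604  0.0811 0.1853] F [ -0.2  -3.3 -10.6] M [-0.66  0.15  0.01] op 0.014
[[-0.934  0.     0.358]
 [-0.358 -0.    -0.934]
 [-0.    -1.     0.001]]
grip [0.6032 0.0812 0.176 ] shift in tool [ 0.0007  0.0093 -0.0004]
pull [ 0.5295 -0.0887  0.056 ] shift in tool [0.1304 0.1293 0.1318]
```

Request:
apply_moves([
  [0,0,0,0,-8,0,1],
  [0,0,0,0,-16,0,1],
  [0,0,0,0,-24,0,1],
  [0,0,0,0,-32,0,1],
  [0,0,0,0,-40,0,1],
])

```text
time: 12.75
tool_pos: [0.6044, 0.0806, 0.1852]
tool_rot: [-1.569, -0.0, -2.073]
contact_force: [-0.1, -5.2, -10.7]
opening: 0.0138
```

Request:
apply_moves([
  [0,0,0,0,-8,0,1],
  [0,0,0,0,-16,0,1],
  [0,0,0,0,-24,0,1],
  [0,0,0,0,-30,0,1],
  [0,0,0,0,-34,0,1],
])

```text
time: 13.38
tool_pos: [0.6049, 0.0805, 0.1853]
tool_rot: [-1.568, -0.002, -1.481]
contact_force: [2.2, -4.8, -12.0]
opening: 0.0137
```

```bash
python3 -c "
from h import *
report(np.load('u.npy'))"
```

```text
q [ 0.01  0.54  1.36 -0.    1.24 -0.08]
t 13.375 tcp [0.6049 0.0805 0.1853] F [  2.2  -4.8 -12. ] M [-1.1  -0.51 -0.07] op 0.0137
[[ 0.089  0.002  0.996]
 [-0.996 -0.001  0.089]
 [ 0.002 -1.     0.002]]
grip [0.6032 0.0812 0.176 ] shift in tool [-0.0009  0.0093 -0.0016]
pull [ 0.5295 -0.0887  0.056 ] shift in tool [ 0.1616  0.1293 -0.0905]
```

Request:
apply_moves([
  [0,0.0007,-0.0005,0,0,0,1],
  [0,0.0014,-0.001,0,0,0,1],
  [0,0.002,-0.001,0,0,0,1],
  [0,0.0025,-0.001,0,0,0,1],
  [0,0.0025,-0.001,0,0,0,1],
])

```text
time: 14.0
tool_pos: [0.6047, 0.0805, 0.1833]
tool_rot: [-1.566, -0.002, -1.484]
contact_force: [4.1, -5.4, -9.9]
opening: 0.0139
```

Request:
apply_moves([
  [0,0.0005,0,0,0,0,1],
  [0,0.001,0,0,0,0,1],
  [0,0.0015,0,0,0,0,1],
  [0,0.002,0,0,0,0,1],
  [0,0.002,0,0,0,0,1],
])

```text
time: 14.62
tool_pos: [0.6047, 0.0805, 0.1814]
tool_rot: [-1.566, -0.002, -1.484]
contact_force: [3.7, -4.7, -11.0]
opening: 0.0137
```

```bash
python3 -c "
from h import *
report(np.load('u.npy'))"
```

```text
q [ 0.01  0.54  1.36 -0.    1.23 -0.08]
t 14.625 tcp [0.6047 0.0805 0.1814] F [  3.7  -4.7 -11. ] M [-1.01 -0.72  0.02] op 0.0137
[[ 0.087  0.005  0.996]
 [-0.996 -0.001  0.087]
 [ 0.002 -1.     0.005]]
grip [0.6032 0.0812 0.176 ] shift in tool [-0.0008  0.0054 -0.0014]
pull [ 0.5295 -0.0887  0.056 ] shift in tool [ 0.1619  0.1253 -0.0902]
```

Request:
apply_moves([
  [0,0.0004,0,0,0,0,1],
  [0,0.0008,0,0,0,0,1],
  [0,0.001,0,0,0,0,1],
  [0,0.001,0,0,0,0,1],
  [0,0.001,0,0,0,0,1],
])

```text
time: 15.25
tool_pos: [0.6047, 0.0804, 0.1809]
tool_rot: [-1.566, -0.002, -1.484]
contact_force: [2.9, -4.3, -7.0]
opening: 0.014
```

```bash
python3 -c "
from h import *
report(np.load('u.npy'))"
```

```text
q [ 0.01  0.54  1.37 -0.    1.23 -0.08]
t 15.25 tcp [0.6047 0.0804 0.1809] F [ 2.9 -4.3 -7. ] M [-0.99 -0.59  0.01] op 0.014
[[ 0.087  0.005  0.996]
 [-0.996 -0.001  0.087]
 [ 0.002 -1.     0.005]]
grip [0.6032 0.0812 0.176 ] shift in tool [-0.0009  0.0049 -0.0014]
pull [ 0.5295 -0.0887  0.056 ] shift in tool [ 0.1618  0.1247 -0.0903]
```

Request:
apply_moves([
  [0,0.0004,0,0,0,0,1],
  [0,0.0008,0,0,0,0,1],
  [0,0.001,0,0,0,0,1],
  [0,0.001,0,0,0,0,1],
  [0,0.001,0,0,0,0,1],
])

```text
time: 15.88
tool_pos: [0.6048, 0.0804, 0.1808]
tool_rot: [-1.565, -0.002, -1.484]
contact_force: [1.6, -5.5, -1.9]
opening: 0.0138
```

Request:
apply_moves([
  [0,0,0,0,0,0,0],
  [0,0,0,0,0,0,0],
  [0,0,0,0,0,0,0],
  [0,0,0,0,0,0,0],
  [0,0,0,0,0,0,0],
])

```text
time: 16.5
tool_pos: [0.6029, 0.0812, 0.1785]
tool_rot: [-1.571, 0.0, -1.483]
contact_force: [-0.4, 0.3, 0.2]
opening: 0.046
```

Request:
apply_moves([
  [0,-0.03,0,0,0,0,0],
  [0,-0.09,0,0,0,0,0],
  [0,-0.09,0,0,0,0,0],
  [0,-0.09,0,0,0,0,0],
  [0,-0.09,0,0,0,0,0],
])

```text
time: 17.12
tool_pos: [0.6023, 0.0812, 0.2668]
tool_rot: [-1.574, 0.0, -1.483]
contact_force: [-0.8, 0.2, -0.1]
opening: 0.0457
```

```bash
python3 -c "
from h import *
u=np.load('u.npy');report(u)
s=robot.observe();im=cams.read_camera('wrist');K,E=wcal(s)
for p in proj(K,E,world(u,[[-.07,.11,.188+.013],[-.07,.136,.201],[-.07,.084,.201],PULL])): print(p.round(1)); cv2.circle(im,tuple(int(v) for v in p),3,(0,255,0),1)
cv2.imwrite('pics/w2.png',cv2.resize(im,(800,600),interpolation=3))"
```

```text
q [ 0.01  0.48  1.23 -0.    1.44 -0.08]
t 17.125 tcp [0.6023 0.0812 0.2668] F [-0.8  0.2 -0.1] M [ 0.   -0.05 -0.01] op 0.0457
[[ 0.088 -0.003  0.996]
 [-0.996 -0.     0.088]
 [-0.    -1.    -0.003]]
grip [0.6032 0.0812 0.176 ] shift in tool [0.0001 0.0908 0.0013]
pull [ 0.5295 -0.0887  0.056 ] shift in tool [ 0.1629  0.2111 -0.0867]
[255.7 206.3]
[256.  172.9]
[255.5 237.6]
[190.3 279.9]
```

View pics/w2.png

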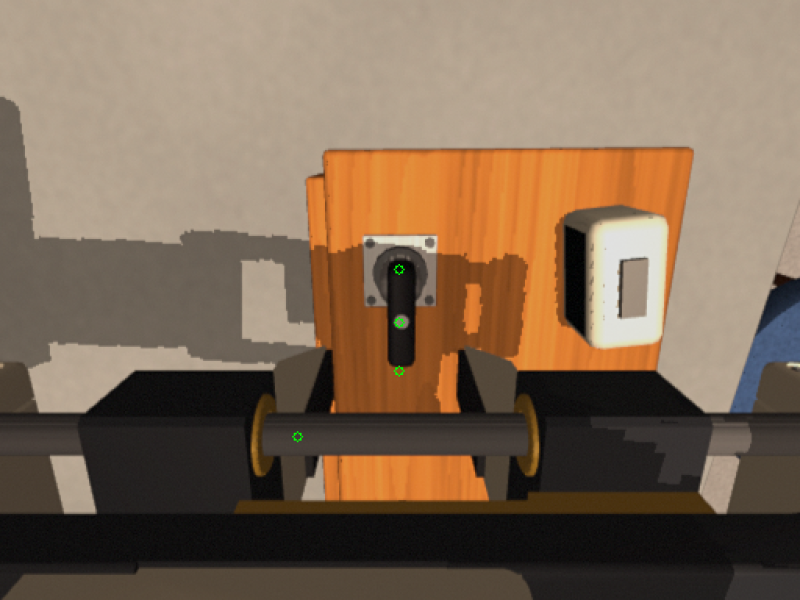

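The plunger is parked crosswise. The bar's centre dot at (400,321) matches the model at +13 mm height, and the forces are zero. Next I'll go to the pull, turning so the camera stays on the robot's side.

Request:
apply_moves([
  [0.04,0,-0.03,0,-10,0,0],
  [0.1,0,-0.06,0,-20,0,0],
  [0.16,0,-0.087,0,-30,0,0],
  [0.1615,0,-0.087,0,-40,0,0],
  [0.1615,0.03,-0.087,0,-50,0,0],
])

```text
time: 17.8
tool_pos: [0.5308, -0.0893, 0.2393]
tool_rot: [-1.57, -0.004, -0.607]
contact_force: [-0.7, -0.2, -0.5]
opening: 0.0459
```

Request:
apply_moves([
  [0,0,0,0,-10,0,0],
  [0,0.03,0,0,-20,0,0],
  [0,0.05,0,0,-30,0,0],
  [0,0.05,0,0,-40,0,0],
  [0,0.05,0,0,-40,0,0],
])

```text
time: 18.42
tool_pos: [0.53, -0.0872, 0.1875]
tool_rot: [-1.57, 0.002, 0.086]
contact_force: [-0.0, -0.1, 1.2]
opening: 0.0458
```

```bash
python3 -c "
from h import *
u=np.load('u.npy');report(u)
s=robot.observe();im=cams.read_camera('wrist');K,E=wcal(s)
for p in proj(K,E,world(u,[[-.168,-.0517,.056],[-.158,-.0517,.0685],[-.148,-.0517,.056]])): print(p.round(1)); cv2.circle(im,tuple(int(v) for v in p),2,(0,255,0),1)
cv2.imwrite('pics/w3.png',cv2.resize(im,(800,600),interpolation=3))"
```

```text
q [-0.31  0.41  1.57 -0.    1.17 -1.96]
t 18.425 tcp [ 0.53   -0.0872  0.1875] F [-0.  -0.1  1.2] M [ 0.08 -0.19 -0.02] op 0.0458
[[ 0.996 -0.002 -0.086]
 [ 0.086  0.001  0.996]
 [-0.002 -1.     0.001]]
grip [0.6032 0.0812 0.176 ] shift in tool [0.0875 0.0115 0.1615]
pull [ 0.5295 -0.0887  0.056 ] shift in tool [-0.0004  0.1315 -0.0016]
[251.5 172.3]
[251.4 186.1]
[251.5 192.2]
```

View pics/w3.png

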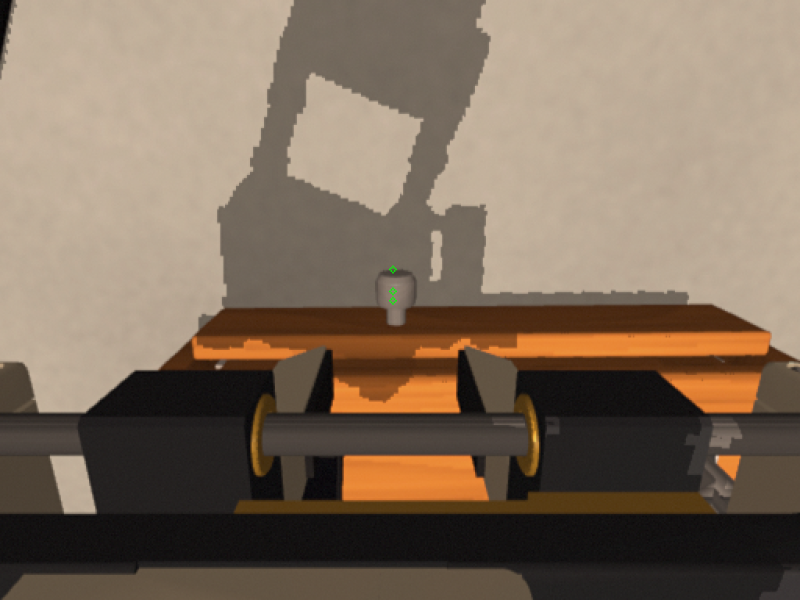

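The knob is at (396,290) against a predicted (393,290), so only about 1.5 mm off. I'll descend and pinch it.

Request:
apply_moves([
  [0,0.04,0.0015,0,0,0,0],
  [0,0.09,0.0015,0,0,0,0],
  [0,0.125,0.0015,0,0,0,0],
  [0,0.1345,0.0015,0,0,0,0],
  [0,0.1345,0.0015,0,0,0,1],
], squeeze=15)

```text
time: 19.1
tool_pos: [0.5306, -0.086, 0.0543]
tool_rot: [-1.571, -0.0, 0.086]
contact_force: [-0.6, -0.0, 0.3]
opening: 0.0399
```

Request:
apply_moves([
  [0,0,0,0,0,0,1],
  [0,0,0,0,0,0,1],
  [0,0,0,0,0,0,1],
  [0,0,0,0,0,0,1],
  [0,0,0,0,0,0,1],
])

```text
time: 19.73
tool_pos: [0.5313, -0.0865, 0.0555]
tool_rot: [-1.573, -0.003, 0.087]
contact_force: [-0.9, -2.8, 6.3]
opening: 0.024
```

```bash
python3 -c "
from h import *
report(np.load('u.npy'))"
```

```text
q [-0.3   0.58  1.71 -0.    0.85 -1.96]
t 19.725 tcp [ 0.5313 -0.0865  0.0555] F [-0.9 -2.8  6.3] M [-0.25 -0.04  0.  ] op 0.024
[[ 0.996  0.003 -0.087]
 [ 0.087 -0.001  0.996]
 [ 0.003 -1.    -0.002]]
grip [0.6032 0.0812 0.176 ] shift in tool [ 0.0866 -0.1206  0.1605]
pull [ 0.5295 -0.0887  0.056 ] shift in tool [-0.002  -0.0005 -0.0021]
```

Request:
apply_moves([
  [0,0,0,0,0,0,1],
  [-0.005,0,0,0,0,0,1],
  [-0.015,0,0,0,0,0,1],
  [-0.025,0,0,0,0,0,1],
  [-0.035,0,0,0,0,0,1],
], squeeze=25)

```text
time: 20.35
tool_pos: [0.4972, -0.0897, 0.0555]
tool_rot: [-1.573, -0.005, 0.088]
contact_force: [4.9, -3.0, 6.4]
opening: 0.024
```

```bash
python3 -c "
from h import *
report(np.load('u.npy'))"
```

```text
q [-0.33  0.53  1.81 -0.    0.8  -1.99]
t 20.35 tcp [ 0.4972 -0.0897  0.0555] F [ 4.9 -3.   6.4] M [-0.34 -0.76 -0.01] op 0.024
[[ 0.996  0.006 -0.087]
 [ 0.087 -0.002  0.996]
 [ 0.005 -1.    -0.002]]
grip [0.6032 0.0812 0.176 ] shift in tool [ 0.1213 -0.1203  0.1607]
pull [ 0.5295 -0.0887  0.056 ] shift in tool [ 0.0322 -0.0004 -0.0018]
```

Request:
apply_moves([
  [-0.012,0,0,0,0,0,1],
  [-0.024,0,0,0,0,0,1],
  [-0.036,0,0,0,0,0,1],
  [-0.048,0,0,0,0,0,1],
  [-0.058,0,0,0,0,0,1],
])

```text
time: 20.98
tool_pos: [0.4395, -0.0952, 0.0554]
tool_rot: [-1.574, -0.006, 0.087]
contact_force: [4.3, -4.0, 6.2]
opening: 0.0239
```

Request:
apply_moves([
  [-0.002,0,0,0,0,0,1],
  [-0.004,0,0,0,0,0,1],
  [-0.006,0,0,0,0,0,1],
  [-0.007,0,0,0,0,0,1],
  [-0.007,0,0,0,0,0,1],
])

```text
time: 21.6
tool_pos: [0.4327, -0.0958, 0.0554]
tool_rot: [-1.574, -0.005, 0.087]
contact_force: [2.8, -3.3, 8.6]
opening: 0.0234
```

```bash
python3 -c "
from h import *
report(np.load('u.npy'))"
```

```text
q [-0.39  0.45  1.97 -0.    0.71 -2.05]
t 21.6 tcp [ 0.4327 -0.0958  0.0554] F [ 2.8 -3.3  8.6] M [-0.56 -0.6  -0.06] op 0.0234
[[ 0.996  0.005 -0.087]
 [ 0.087 -0.003  0.996]
 [ 0.005 -1.    -0.003]]
grip [0.6032 0.0812 0.176 ] shift in tool [ 0.186  -0.1201  0.161 ]
pull [ 0.5295 -0.0887  0.056 ] shift in tool [ 0.097  -0.0001 -0.0014]
```

Request:
apply_moves([
  [-0.001,0,0,0,0,0,1],
  [-0.002,0,0,0,0,0,1],
  [-0.003,0,0,0,0,0,1],
  [-0.003,0,0,0,0,0,1],
  [-0.003,0,0,0,0,0,1],
])

```text
time: 22.22
tool_pos: [0.4316, -0.096, 0.0555]
tool_rot: [-1.574, -0.009, 0.087]
contact_force: [9.2, -0.2, 1.6]
opening: 0.0244
```

Request:
apply_moves([
  [0.0015,0,0,0,0,0,1],
  [0.0015,0,0,0,0,0,0],
  [0.0015,0,0,0,0,0,0],
  [0.0015,0,0,0,0,0,0],
  [0.0015,0,0,0,0,0,0],
])

```text
time: 22.85
tool_pos: [0.4288, -0.0945, 0.0538]
tool_rot: [-1.57, 0.001, 0.088]
contact_force: [-0.3, 0.2, 0.1]
opening: 0.0459
```

Request:
apply_moves([
  [0,-0.05,0,0,0,0,0],
  [0,-0.1,0,0,0,0,0],
  [0,-0.16,0,0,0,0,0],
  [0,-0.17,0,0,0,0,0],
  [0,-0.17,0,0,0,0,0],
])

```text
time: 23.48
tool_pos: [0.429, -0.0946, 0.2239]
tool_rot: [-1.571, -0.001, 0.088]
contact_force: [-0.4, -0.3, 0.4]
opening: 0.0459
```

```bash
python3 -c "
from h import *
u=np.load('u.npy');report(u)
s=robot.observe();im=cams.read_camera('wrist');K,E=wcal(s)
P=[[-.258,-.051,.0685],[-.236,-.172,.078],[-.236,.172,.078],[-.120,-.19,.1]];q=proj(K,E,world(u,P));print(q.round())
for p in q: cv2.circle(im,tuple(int(v) for v in p),3,(0,255,0),1)
a=cv2.resize(cams.read_camera('side')[120:270,150:320],(400,353),interpolation=3)
b=cv2.resize(im,(400,300));o=np.zeros((353,800,3),np.uint8);o[:,:400]=a;o[:300,400:]=b
cv2.imwrite('pics/f.png',o)"
```

```text
q [-0.39  0.2   1.77 -0.    1.18 -2.05]
t 23.475 tcp [ 0.429  -0.0946  0.2239] F [-0.4 -0.3  0.4] M [ 0.19 -0.2  -0.05] op 0.0459
[[ 0.996  0.001 -0.088]
 [ 0.088 -0.     0.996]
 [ 0.001 -1.    -0.   ]]
grip [0.6032 0.0812 0.176 ] shift in tool [0.1889 0.048  0.1599]
pull [ 0.5295 -0.0887  0.056 ] shift in tool [ 0.1005  0.168  -0.0029]
[[251. 177.]
 [134. 200.]
 [467. 200.]
 [121. 308.]]
```

View pics/f.png

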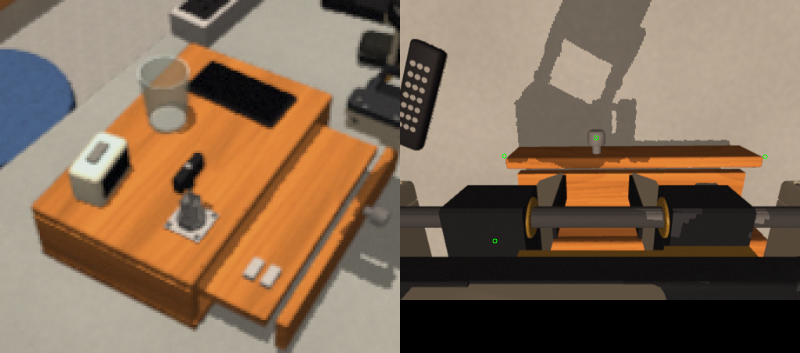

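```bash
python3 -c "
from cell import robot
print(robot.hand_in())"
```

```text
the job is handed in; nothing more can be done
None
```

The plunger is parked in its rest notch and the leaf is drawn out to its stop. I handed the job in at about 23.5 s of the 72 s allowed; the hand-in gives no verdict.

- **Plunger:** I lifted the T-handle in small steps until the end stop showed, with the upward pull rising from about 12 N to 20 N. I then backed off, turned it 90° with almost no twisting moment, and let it down about 4.5 mm. The load fell to about 2 N at a steady height, which showed the notch was holding it.
- **Leaf:** It moved about 100 mm with roughly 3–5 N of pull. Over the last 3 mm commanded it advanced only about 1 mm and the pull rose to 9 N, so it was against the out stop.
- **Last checks:** After release the forces read about zero and the gripper was open and clear. The final pictures show the leaf out where 100 mm of travel puts it and the handle still up and crosswise. The phone, tumbler and clock stand as before. I did not look again at the bottle, book and spectacle case, but nothing went near them.
- **Disagreements:** My first fit from the cameras was about 4 mm off sideways at the handle. I had also guessed the pull was at the centre of the leaf, but it is about 52 mm to one side. I corrected both before grasping. Side forces of about 5 N on the handle remained during the turn because the grip was about 1 mm off its axis.

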